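# Pack the low glaze jar and shut the paint box

## Task

Three corked clay jars stand on the potter's table beside an open wooden paint box that already holds one small white pot. Stand the one jar that is low enough to fit under the lid upright in the free end of the box, beside the white pot, and then shut the lid fully. Leave the two taller jars standing where they are.

Things in the scene. Friction and masses are not known exactly. Their poses are not given: they have to be found in the camera images.
- low_jar: the jar to pack: upright terracotta cylinder 50 mm in diameter, 50 mm tall in all; the top 10 mm is a cork stopper 42 mm in diameter, so the wall to grip is 40 mm high. About 150 g. Origin at the centre of its underside, z up.
- tall_jar_a: bystander: same clay and cork, 50 mm in diameter but 100 mm tall, too tall for the box. Origin at the centre of its underside. Leave it standing.
- tall_jar_b: bystander: same clay and cork, 50 mm in diameter but 85 mm tall, too tall for the box. Origin at the centre of its underside. Leave it standing.
- packed_pot: small white glazed pot, 60 mm in diameter, 38 mm tall, loose, already standing in the box towards its +y end, nearer the robot (55 to 65 mm from the middle). Origin at the centre of its underside.
- paint_box: open wooden box fixed to the table, 170 mm (its x) by 240 mm (its y), rim 78 mm above the table; walls and floor 10 mm thick: inside 150 by 220 mm, 68 mm deep. Origin at the centre of its underside; x axis towards the hinged long side, to the robot's left within 0.3 rad. The free end is the -y end, the one farther from the robot; its middle is near y = -50 mm.
- hinge (a point): middle of the lid's hinge line, on top of the rim of the box's +x long side: 85 mm along the box's x, 78 mm above the table; axes as the box.
- lid (a joint): lid angle, rad: 0 shut flat on the rim, 1.57 upright, at most 1.9 (leaning back past the hinge, to the left). A plain board without handle, 170 mm from hinge to free edge, 240 mm wide, 8 mm thick, 200 g. Starts upright or leaning back and stays there by friction; pushed over from behind (box's -x way) it falls shut softly by itself below about 1.1 rad, and may also be pressed down.
- lid_edge (a point): middle of the lid's free edge (170 mm from the hinge), half way through its thickness.

How it is judged:
On the way:
1. the low jar stands upright on the floor of the open box and is let go (x of low_jar in the frame of paint_box between -0.06 and 0.06 m and y of low_jar in the frame of paint_box between -0.1 and 0.1 m and z of low_jar in the frame of paint_box below 0.016 m and angle between low_jar's own z axis and vertical below 0.2 rad and contact force between the fingers and low_jar below 0.3 N and value of joint lid above 0.6 rad), for 0.2 s.
At the end, for the whole second after the job is handed in: The low jar stands upright (within 0.2 rad) at rest on the box floor (underside less than 6 mm above it), the white pot is still in the box, and the lid is shut (angle under 0.05 rad) (x of low_jar in the frame of paint_box between -0.06 and 0.06 m and y of low_jar in the frame of paint_box between -0.1 and 0.1 m and z of low_jar in the frame of paint_box below 0.016 m and angle between low_jar's own z axis and vertical below 0.2 rad and x of packed_pot in the frame of paint_box between -0.06 and 0.06 m and y of packed_pot in the frame of paint_box between -0.1 and 0.1 m and z of packed_pot in the frame of paint_box below 0.03 m and value of joint lid below 0.05 rad and linear speed of low_jar below 0.02 m/s); the robot touches nothing.
It fails at once if a tall jar is moved more than 40 mm or tipped more than 0.35 rad (distance of any of tall_jar_a, tall_jar_b from where it was at the start of the episode above 0.04 m or angle between any of tall_jar_a, tall_jar_b's own z axis and vertical above 0.35 rad).
It also fails if it takes over 58 s, if anything falls off the work surface, if the arm or the gripper's body presses on something with over 40 N, if the wrist force passes 120 N, or if a joint passes its speed limit or range.

## Robot

A 6-joint arm with a two-finger parallel gripper is mounted at the origin on the work surface. World frame = base frame: x ahead of the robot, y to its left, z up, the work surface at z = 0. Lengths are in m, angles in rad, forces in N, time in s.
With the tool pointing down it reaches from about 0.35 to 0.875 m from the base axis. Payload 4.2 kg.
Tool frame: the origin (TCP) lies on the centre line of the jaws, within the pads' length; the fingertips stand arm.tip_extent ahead of it and the grasp point (between the pads) lies 2 mm behind it (arm.tip_extent is the distance from the TCP to the fingertips, in m); z points along the fingers, y is the line along which they close (so a half turn about z gives the same grasp; the last joint's range is limited). The gripper opens to 87 mm and grips with 3 to 60 N. Pads are 19 mm wide; open, the fingers measure 117 mm over their backs; the gripper's body (75 mm by 190 mm) begins 51 mm behind the grasp point.
Start: joints at [-0.873, 0.385, 0.008, 0, -1.194, -0.259], TCP at [0.266, -0.566, 0.24] pointing down, gripper open.
Joint ranges: [-3.14, 3.14], [-1.21, 2.06], [-1.07, 1.41], [-3.16, 2.05], [-2.99, -0.16], [-3.1, 3.1]. Speed limits (rad/s): [2.79, 2.79, 3.14, 3.14, 3.14, 3.14].

## Interface

Orientations are given as a unit quaternion [x, y, z, w].
In Python, from station import arm gives the robot as it stands.
- The arm moves only by the shell command python3 -m crank 'ROWS' [OPENING]. ROWS is JSON, a list of rows, each a list of 6 numbers: the shift along the tool's x, y, z as a fraction of full scale, then the turn, a rotation vector about the tool's x, y, z as a fraction of full scale. A call has exactly 8 rows; each row shifts and turns the commanded pose from where the row before left it, along the tool's axes as they then stand; what a row does not reach is not made up. Full scale, the value 1, is 50 cm for a shift and 30 degrees for a turn. A row lasts 1/10 s, in which the tool goes at most 50 mm and 8.59 degrees, less where a joint would pass 70% of its speed; a pose out of reach is approached as far as the arm can. A call with a number of a shift or a turn outside -1 to 1 is refused whole. A call with a gripper value outside its range is refused whole. OPENING is the finger opening in mm, from 0 to 87, set as the call begins (- or left out, the last holds). The fingers move at their own pace and stop on an object; the grip force is fixed at half the most. Time passes only in rows, so rows that do not move let the fingers close, or fill a call up. It gives the time, the measured TCP pose, the force, the opening and the grip force at its end, in the units of the state.
- arm.get_state(): the state, without advancing time (a new reading comes with each control period).
- arm.get_image(name): name is "scene" or "top" or "wrist"; returns the picture (420x560x3 uint8, blue, green, red); there is no depth.
- arm.camera_info(name): a dict with "fovy" (degrees; the focal length in pixels is half the picture's height over the tangent of half this angle, whatever the lens; pixels are square), "cx", "cy" (the principal point, pixels), "distortion" ([k1, k2, p1, p2, k3] as OpenCV has them; the pictures are not rectified), "cam_to_world" (4x4, takes a point from camera to world coordinates). Camera axes: x right, y down, z forward; pixel columns grow to the right and rows downward; lengths in m; the calibration is good to about 2 mm. A picture is of the moment at which its call begins: read the wrist's pose just before it. camera_info takes no time and is no camera call; for the wrist camera it gives the pose at the moment of the call.
- arm.job_done(): hands the job in; it is judged then, once.
Trained networks look in the newest picture that a camera, given by its name, has taken for a name from the list of things; names that differ only in an ending like _2 or _b are one class to them, and where a whole thing is asked for, a point or a joint stands for the part that bears it (a point fixed in the world has none). Each returns a list of dicts, best first, with "conf" (0 to 1); they miss things now and then, are a little off and sometimes report something else, mostly with a low value. They report only what shows in the picture. A call takes as long as a camera call.
- arm.boxes_of(camera, name): "position" ([x, y, z] in m, in world coordinates, good to about 4 mm: the middle of the surface that is visible of it).
The state is a dict: "time_s": time; "joint_pos": joint angles; "joint_velocities": joint speeds; "joint_efforts": joint torques, N m; "tcp_pos": TCP position; "tcp_rot": TCP orientation; "force": force on the tool from outside, world axes, zero at the start; "moment": the same for the moment, N m; "opening": finger opening in m; "grasp_force": force on a finger pad.
Only numpy, scipy, OpenCV 4.12 (cv2) and the standard library are available. Lean on these libraries where they do the work, as an engineer would, in place of code of your own. Each camera call takes 0.05 s, during which the arm holds its last target. There are 200 camera calls.

## Working session

There is one attempt and no reset: what is moved stays moved. The work goes in short steps, Python scripts to look and compute and a shell command to move; the robot and the scene stay as the last step left them, time stands still between calls to the robot, and variables do not carry over. Pictures are saved under pics/ and viewed, at most 10 in all, crops included, and the job is handed in when it is done.

```bash
mkdir -p pics; ls; python3 - <<'E'
from station import arm
import cv2, numpy as np
np.set_printoptions(precision=4,suppress=True)
s=arm.get_state(); print(s['time_s'],s['tcp_pos'],s['tcp_rot'],s['opening'],arm.tip_extent)
for c in ['scene','top']:
    cv2.imwrite(f'pics/{c}0.png',arm.get_image(c))
    for n in ['low_jar','tall_jar_a','packed_pot','paint_box','lid','lid_edge','hinge']:
        try: print(c,n,[(np.round(d['position'],3).tolist(),round(d['conf'],2)) for d in arm.boxes_of(c,n)])
        except Exception as e: print(c,n,e)
E
```

```text
pics
0.0 [ 0.2653 -0.5653  0.2385] [-0.2175  0.976   0.001  -0.0003] 0.08694391812420556 0.017
scene low_jar [([0.618, -0.172, 0.038], 0.97)]
scene tall_jar_a [([0.502, -0.364, 0.075], 0.94), ([0.457, -0.235, 0.061], 0.92)]
scene packed_pot [([0.492, 0.063, 0.042], 0.59)]
scene paint_box [([0.563, 0.102, 0.048], 0.81)]
scene lid [([0.593, 0.148, 0.184], 0.86)]
scene lid_edge [([0.594, 0.15, 0.187], 0.71)]
scene hinge [([0.559, 0.101, 0.05], 0.65)]
top low_jar [([0.6, -0.174, 0.047], 0.77)]
top tall_jar_a [([0.487, -0.361, 0.094], 0.91), ([0.437, -0.231, 0.085], 0.65)]
top packed_pot [([0.482, 0.06, 0.046], 0.84), ([0.554, 0.132, 0.077], 0.24)]
top paint_box [([0.553, 0.129, 0.077], 0.8)]
top lid [([0.563, 0.154, 0.188], 0.72)]
top lid_edge [([0.561, 0.159, 0.187], 0.62)]
top hinge [([0.554, 0.132, 0.075], 0.84), ([0.48, 0.06, 0.046], 0.41)]
```

View pics/scene0.png

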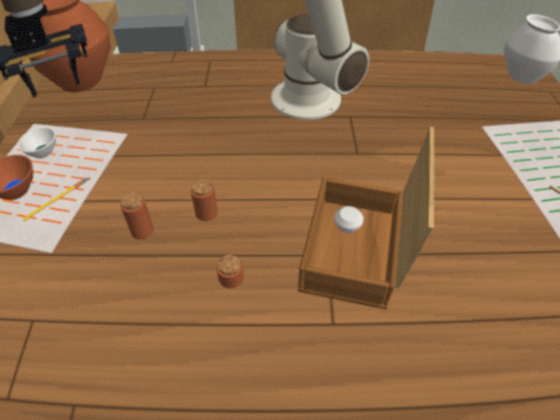

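View pics/top0.png

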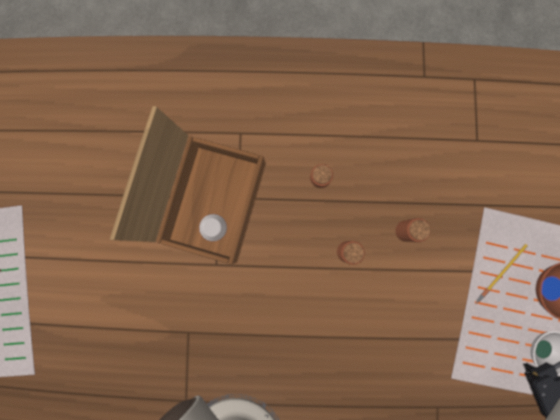

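The scene view shows the low jar at about (230,271), the tall jars at (137,216) and (204,200), and the box with its lid upright and the pot at (348,218). In the top view the rim corners are near (190,137), (263,157), (234,262) and (160,240). I'll zoom in on the top view and refine these.

```bash
cat > h.py <<'E'
import numpy as np, cv2
from scipy.spatial.transform import Rotation as R
from station import arm
np.set_printoptions(precision=4,suppress=True)
def K(i):
    f=210/np.tan(np.radians(i['fovy'])/2); return np.array([[f,0,i['cx']],[0,f,i['cy']],[0,0,1]])
def pix2plane(cam,px,z,i=None):
    i=i or arm.camera_info(cam); T=np.array(i['cam_to_world'])
    n=cv2.undistortPoints(np.array(px,float).reshape(-1,1,2),K(i),np.array(i['distortion'],float)).reshape(-1,2)
    d=np.c_[n,np.ones(len(n))]@T[:3,:3].T; o=T[:3,3]
    return o+d*((np.broadcast_to(z,len(d))-o[2])/d[:,2])[:,None]
def w2pix(cam,P,i=None):
    i=i or arm.camera_info(cam); T=np.linalg.inv(np.array(i['cam_to_world']))
    r,_=cv2.Rodrigues(T[:3,:3])
    return cv2.projectPoints(np.array(P,float).reshape(-1,1,3),r,T[:3,3],K(i),np.array(i['distortion'],float))[0].reshape(-1,2)
E
python3 - <<'E'
from h import *
im=cv2.imread('pics/top0.png'); c=im[95:275,100:340]
cv2.imwrite('pics/topz.png',cv2.resize(c,None,fx=3.33,fy=3.33,interpolation=cv2.INTER_CUBIC)[:600,:800])
P=pix2plane('top',[[190,137],[263,157],[234,262],[160,240]],0.078); print(P)
print(np.linalg.norm(P-np.roll(P,-1,0),axis=1))
print(pix2plane('top',[[321,176],[213,228]],[.05,.038]))
print(arm.camera_info('top')['cam_to_world'])
E
```

```text
[[ 0.6736  0.1143  0.078 ]
 [ 0.6332 -0.0455  0.078 ]
 [ 0.4092  0.0077  0.078 ]
 [ 0.45    0.1666  0.078 ]]
[0.1648 0.2302 0.164  0.2297]
[[ 0.6002 -0.1725  0.05  ]
 [ 0.4798  0.0625  0.038 ]]
[[ 0.0279 -0.9947  0.0985  0.457 ]
 [-0.9996 -0.027   0.0108 -0.0998]
 [-0.0081 -0.0988 -0.9951  0.8814]
 [ 0.      0.      0.      1.    ]]
```

View pics/topz.png

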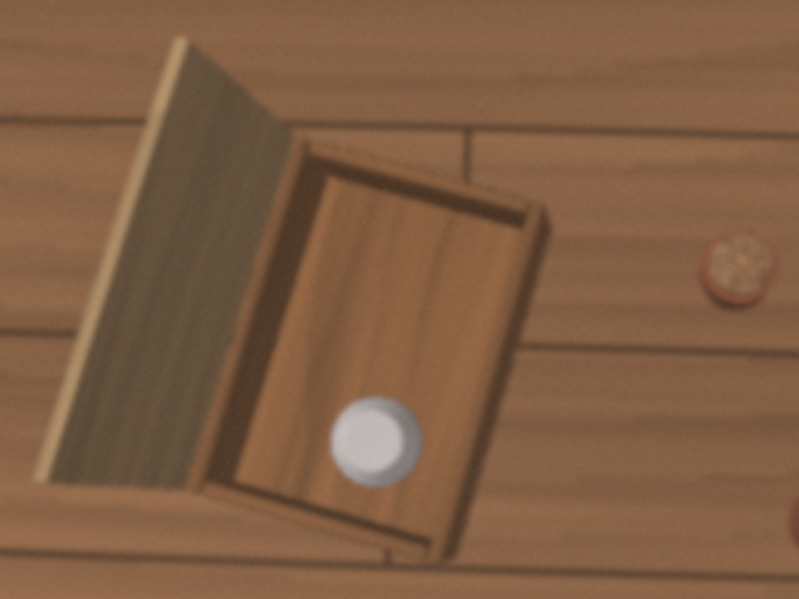

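The refined rim corners match. The box centre is about (0.5415, 0.061) with yaw about 1.335, the jar is at (0.600, -0.173), and the lid leans slightly back. I'll grip along the box's y, so the first move turns the tool by -51.3° about its own z.

```bash
python3 -m crank '[[0,0,0,0,0,-0.214],[0,0,0,0,0,-0.214],[0,0,0,0,0,-0.214],[0,0,0,0,0,-0.214],[0,0,0,0,0,-0.214],[0,0,0,0,0,-0.214],[0,0,0,0,0,-0.214],[0,0,0,0,0,-0.214]]' 87
cat >> h.py <<'E'
C=np.array([.5415,.0608,0]); YAW=1.335
def box(p): return R.from_euler('z',YAW).apply(p)+C
def go(p):  # shift to p in tool axes, fractions of full scale; yaw error of tool y vs box y
    s=arm.get_state(); r=R.from_quat(s['tcp_rot']); m=r.as_matrix()
    by=R.from_euler('z',YAW).apply([0,1,0]); a=m[:,1]
    if a@by<0: by=-by
    e=r.inv().apply(np.cross(a,by)); tilt=r.inv().apply(np.cross(m[:,2],[0,0,-1]))
    print('t',round(s['time_s'],2),'tcp',np.array(s['tcp_pos']),'shift',r.inv().apply(np.array(p)-s['tcp_pos'])/.5,'turn',(e*[0,0,1]+tilt)/np.radians(30),'q6',round(s['joint_pos'][5],2),'op',s['opening'],s['grasp_force'])
E
python3 -c "
from h import *
go([.6,-.173,.20])"
```

```text
time_s: 1.6
tcp_pos: [0.2655, -0.5658, 0.2395]
tcp_rot: [-0.621, 0.784, 0.0, 0.0]
force: [-0.4, -0.3, 0.5]
opening: 0.0871
grasp_force: 0.0
t 1.6 tcp [ 0.2655 -0.5658  0.2395] shift [-0.9178 -0.4713  0.0791] turn [0.     0.0001 0.0091] q6 0.64 op 0.08707704260859336 0.0
```

```bash
M='x'; python3 -m crank '[[-0.05,-0.026,0,0,0,0],[-0.065,-0.033,0,0,0,0],[-0.065,-0.033,0,0,0,0],[-0.065,-0.033,0,0,0,0],[-0.065,-0.033,0,0,0,0],[-0.065,-0.033,0,0,0,0],[-0.065,-0.033,0,0,0,0],[-0.065,-0.033,0,0,0,0]]' && python3 -m crank '[[-0.065,-0.033,0,0,0,0],[-0.065,-0.033,0,0,0,0],[-0.065,-0.033,0,0,0,0],[-0.065,-0.033,0,0,0,0],[-0.065,-0.033,0.02,0,0,0.009],[-0.06,-0.03,0.02,0,0,0],[-0.03,-0.02,0.03,0,0,0],[0,0,0.01,0,0,0]]'
python3 - <<'E'
from h import *
go([.6,-.173,.033])
i=arm.camera_info('wrist'); im=arm.get_image('wrist'); cv2.imwrite('pics/w1.png',im)
print([(np.round(d['position'],4),d['conf']) for d in arm.boxes_of('wrist','low_jar')])
print(w2pix('wrist',[[.6,-.173,.05],[.625,-.173,.05]],i))
E
```

```text
time_s: 2.4
tcp_pos: [0.4503, -0.349, 0.2398]
tcp_rot: [-0.619, 0.785, -0.0, 0.0]
force: [-0.2, -0.9, 0.5]
opening: 0.0872
grasp_force: 0.0
time_s: 3.2
tcp_pos: [0.603, -0.172, 0.197]
tcp_rot: [-0.618, 0.786, 0.001, -0.001]
force: [-0.7, -0.4, -0.0]
opening: 0.0869
grasp_force: 0.0
t 3.2 tcp [ 0.603 -0.172  0.197] shift [0.0033 0.0044 0.3281] turn [ 0.0061 -0.0002 -0.0042] q6 -0.22 op 0.08686421944351803 0.0
[(array([ 0.6034, -0.1755,  0.0489]), 0.62)]
[[283.3852 205.3939]
 [255.1803 212.0594]]
```

View pics/w1.png

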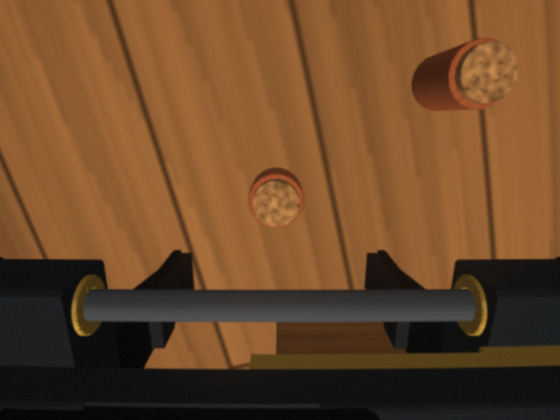

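The wrist view puts the cork's top centre at (277,203), within 6 px of the prediction, which gives a jar at about (0.604, -0.174). A tall jar is at the upper right, well clear. Next I lower and grip.

```bash
python3 -m crank '[[0.003,0,0.05,0,0,0],[0,0,0.06,0,0,0],[0,0,0.06,0,0,0],[0,0,0.06,0,0,0],[0,0,0.05,0,0,0],[0,0,0.03,0,0,0],[0,0,0.02,0,0,0],[0,0,0.008,0,0,0]]' && python3 -m crank '[[0,0,0,0,0,0],[0,0,0,0,0,0],[0,0,0,0,0,0],[0,0,0,0,0,0],[0,0,0,0,0,0],[0,0,0,0,0,0],[0,0,0,0,0,0],[0,0,0,0,0,0]]' 40
python3 -c "
from h import *
go([.6,-.173,.20])"
```

```text
time_s: 4.1
tcp_pos: [0.6017, -0.1762, 0.0302]
tcp_rot: [-0.617, 0.787, 0.0, -0.0]
force: [0.8, -0.3, -0.3]
opening: 0.087
grasp_force: 0.0
time_s: 4.9
tcp_pos: [0.6027, -0.1752, 0.031]
tcp_rot: [-0.617, 0.787, -0.0, 0.0]
force: [0.3, -0.5, 2.4]
opening: 0.0492
grasp_force: 30.0
t 4.9 tcp [ 0.6027 -0.1752  0.031 ] shift [-0.003   0.0059 -0.3379] turn [-0.0023  0.0002 -0.0081] q6 -0.21 op 0.049189987310056145 29.99940408859402
```

```bash
python3 -m crank '[[0,0,-0.03,0,0,0],[0,0,-0.05,0,0,0],[0,0,-0.06,0,0,0],[0,0,-0.05,0,0,0],[0,0,-0.05,0,0,0],[0,0,-0.03,0,0,-0.008],[0,0,-0.01,0,0,0],[0,0,0,0,0,0]]'
python3 -c "
from h import *
go(box([-.01,-.052,.17]))"
```

```text
time_s: 5.7
tcp_pos: [0.602, -0.1751, 0.1705]
tcp_rot: [-0.619, 0.786, 0.0, 0.0]
force: [-0.0, 1.0, -0.4]
opening: 0.0494
grasp_force: 30.0
t 5.7 tcp [ 0.602  -0.1751  0.1705] shift [-0.4103  0.1241  0.0011] turn [ 0.0002  0.0008 -0.0013] q6 -0.21 op 0.04937726631996967 29.99927194789052
```

```bash
python3 -m crank '[[-0.04,0.012,0,0,0,0],[-0.06,0.018,0,0,0,0],[-0.07,0.022,0,0,0,0],[-0.07,0.022,0,0,0,0],[-0.07,0.022,0,0,0,0],[-0.06,0.018,0,0,0,0],[-0.03,0.01,0,0,0,0],[-0.01,0,0,0,0,0]]'
python3 - <<'E'
from h import *
go(box([-.01,-.052,.043]))
im=arm.get_image('top')
i=arm.camera_info('top')
for x,y in [(-.085,-.12),(.085,-.12),(.085,.12),(-.085,.12)]:
    cv2.circle(im,tuple(np.int32(w2pix('top',box([x,y,.078]),i)[0])),1,(0,255,0),-1)
sc=arm.get_image('scene')
a=cv2.resize(im[95:275,100:300],(400,360)); b=cv2.resize(sc[120:310,290:450],(400,475))
c=np.zeros((475,800,3),np.uint8); c[:360,:400]=a; c[:,400:]=b
cv2.imwrite('pics/p1.png',c)
E
```

```text
time_s: 6.5
tcp_pos: [0.589, 0.0399, 0.1692]
tcp_rot: [-0.62, 0.785, 0.001, -0.001]
force: [0.6, 0.2, -2.1]
opening: 0.0493
grasp_force: 30.0
t 6.5 tcp [0.589  0.0399 0.1692] shift [ 0.0013 -0.0025  0.2524] turn [ 0.0048 -0.0023  0.0032] q6 -0.58 op 0.049315768969432454 29.999377322383225
```

View pics/p1.png

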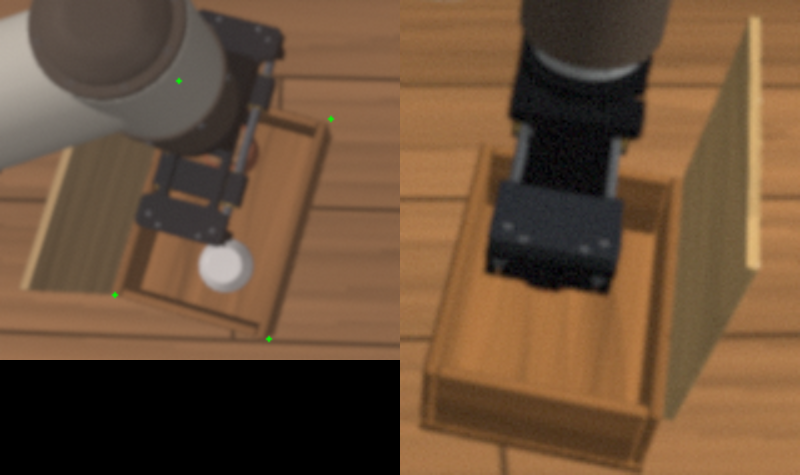

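The green model rim corners sit on the box rim. The gripper is over the free end with the pot clear at about (225,265) in the left crop. Now I lower the jar.

```bash
python3 -m crank '[[0.001,-0.002,0.03,0,0,0],[0,0,0.05,0,0,0],[0,0,0.05,0,0,0],[0,0,0.045,0,0,0],[0,0,0.04,0,0,0],[0,0,0.022,0,0,0],[0,0,0.01,0,0,0],[0,0,0.007,0,0,0]]'
python3 -c "
from h import *
go(box([-.01,-.052,.041]))"
```

```text
time_s: 7.4
tcp_pos: [0.5912, 0.0373, 0.0436]
tcp_rot: [-0.619, 0.786, -0.0, 0.0]
force: [0.0, -0.3, -1.6]
opening: 0.0491
grasp_force: 30.0
t 7.4 tcp [0.5912 0.0373 0.0436] shift [-0.0024  0.0036  0.0051] turn [-0.0009 -0.     -0.0019] q6 -0.57 op 0.04907508713997168 29.99951992649585
```

```bash
python3 -m crank '[[0,0,0.002,0,0,0],[0,0,0.002,0,0,0],[0,0,0,0,0,0],[0,0,0,0,0,0],[0,0,0,0,0,0],[0,0,0,0,0,0],[0,0,0,0,0,0],[0,0,0,0,0,0]]' && python3 -m crank '[[0,0,0,0,0,0],[0,0,0,0,0,0],[0,0,0,0,0,0],[0,0,0,0,0,0],[0,0,0,0,0,0],[0,0,0,0,0,0],[0,0,0,0,0,0],[0,0,0,0,0,0]]' 66 && python3 -m crank '[[0,0,-0.01,0,0,0],[0,0,-0.03,0,0,0],[0,0,-0.05,0,0,0],[0,0,-0.07,0,0,0],[0,0,-0.08,0,0,0],[0,0,-0.08,0,0,0],[0,0,-0.08,0,0,0],[0,0,-0.08,0,0,0]]' && python3 -m crank '[[0,0,-0.05,0,0,0],[0,0,-0.05,0,0,0],[0,0,0,0,0,0],[0,0,0,0,0,0],[0,0,0,0,0,0],[0,0,0,0,0,0],[0,0,0,0,0,0],[0,0,0,0,0,0]]' 0
python3 - <<'E'
from h import *
im=arm.get_image('top')
i=arm.camera_info('top')
print([(np.round(d['position'],3),d['conf']) for d in arm.boxes_of('top','lid_edge')])
for th in (1.57,1.65,1.75,1.85):
  for y in (-.12,.12):
    p=w2pix('top',box([.085+.17*np.cos(th),y,.078+.17*np.sin(th)]),i)[0]; print(th,y,p)
sc=arm.get_image('scene')
print([(np.round(d['position'],3),d['conf']) for d in arm.boxes_of('scene','low_jar')])
a=cv2.resize(im[95:275,100:300],(400,360)); b=cv2.resize(sc[120:310,290:450],(400,475))
c=np.zeros((475,800,3),np.uint8); c[:360,:400]=a; c[:,400:]=b
cv2.imwrite('pics/p2.png',c)
th=1.75
go(box([.085+.09,.0,.36]))
E
```

```text
time_s: 8.2
tcp_pos: [0.5908, 0.0379, 0.0416]
tcp_rot: [-0.619, 0.785, -0.0, 0.0]
force: [-1.0, 0.6, -1.3]
opening: 0.0497
grasp_force: 30.0
time_s: 9.0
tcp_pos: [0.5908, 0.0379, 0.0415]
tcp_rot: [-0.619, 0.785, -0.0, 0.0]
force: [0.4, 0.1, 0.5]
opening: 0.0661
grasp_force: 0.0
time_s: 9.8
tcp_pos: [0.5903, 0.0378, 0.2839]
tcp_rot: [-0.619, 0.785, -0.0, 0.0]
force: [0.6, 0.3, -1.2]
opening: 0.0664
grasp_force: 0.0
time_s: 10.6
tcp_pos: [0.5907, 0.0379, 0.3309]
tcp_rot: [-0.619, 0.785, 0.0, -0.001]
force: [0.0, 0.2, -0.2]
opening: 0.0104
grasp_force: 0.0
[(array([0.505, 0.176, 0.187]), 0.92)]
1.57 -0.12 [165.2048 108.2601]
1.57 0.12 [123.9677 242.8109]
1.65 -0.12 [172.6735 110.2265]
1.65 0.12 [131.6328 244.9865]
1.75 -0.12 [182.2042 112.9705]
1.75 0.12 [141.5186 247.6712]
1.85 -0.12 [191.7928 115.9858]
1.85 0.12 [151.5752 250.2717]
[(array([0.56, 0.11, 0.05]), 0.73), (array([0.602, 0.036, 0.055]), 0.63)]
t 10.8 tcp [0.5908 0.0379 0.3315] shift [-0.3714  0.1066 -0.0571] turn [ 0.0002 -0.0002 -0.0006] q6 -0.57 op 0.0016722376593334464 0.0
```

View pics/p2.png

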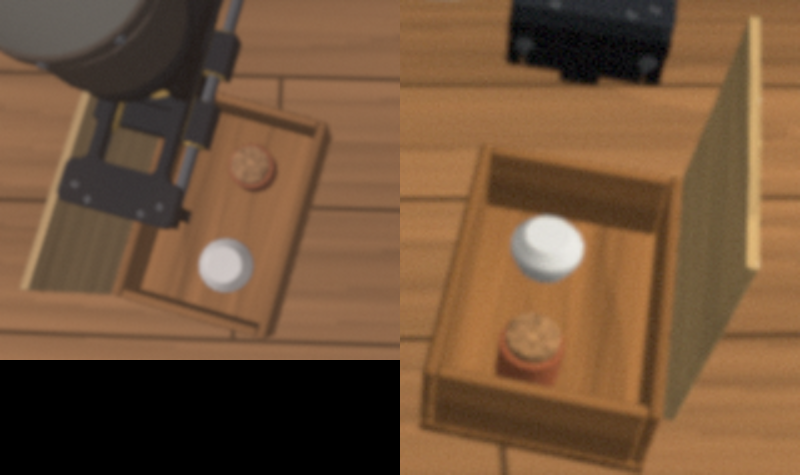

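The jar stands upright in the free end at right crop (532,345), with the pot untouched at (547,247). The lid is still about 1.68 rad. Next I cross over the lid and come down behind it.

```bash
python3 -m crank '[[-0.03,0.01,-0.01,0,0,0],[-0.05,0.015,-0.01,0,0,0],[-0.06,0.018,0,0,0,0],[-0.06,0.018,0,0,0,0],[-0.06,0.018,0,0,0,0],[-0.06,0.018,0,0,0,0],[-0.04,0.01,0,0,0,0],[-0.01,0,0,0,0,0]]' 0 && python3 -m crank '[[0,0,0.03,0,0,0],[0,0,0.05,0,0,0],[0,0,0.05,0,0,0],[0,0,0.05,0,0,0],[0,0,0.04,0,0,0],[0,0,0.03,0,0,0],[0,0,0.01,0,0,0],[0,0,0,0,0,0]]'
python3 -c "
from h import *
go(box([0,0,.21]))"
```

```text
time_s: 11.6
tcp_pos: [0.5817, 0.2329, 0.3414]
tcp_rot: [-0.62, 0.785, 0.0, -0.0]
force: [0.0, -0.3, -0.5]
opening: 0.0004
grasp_force: 0.0
time_s: 12.4
tcp_pos: [0.5821, 0.2297, 0.2111]
tcp_rot: [-0.619, 0.786, -0.0, -0.001]
force: [-0.5, -0.2, -0.4]
opening: 0.0003
grasp_force: 0.0
t 12.4 tcp [0.5821 0.2297 0.2111] shift [ 0.3475 -0.0004  0.0027] turn [ 0.0013 -0.0022 -0.0017] q6 -0.87 op 0.00028181919104318506 0.0
```

```bash
python3 -m crank '[[0.03,0,0,0,0,0],[0.03,0,0,0,0,0],[0.025,0,0,0,0,0],[0.02,0,0,0,0,0],[0.02,0,0,0,0,0],[0.02,0,0,0,0,0],[0.02,0,0,0,0,0],[0.02,0,0,0,0,0]]' && python3 -m crank '[[0.02,0,0,0,0,0],[0.02,0,0,0,0,0],[0.02,0,0,0,0,0],[0.02,0,0,0,0,0],[0.02,0,0,0,0,0],[0.02,0,0,0,0,0],[0.02,0,0,0,0,0],[0.02,0,0,0,0,0]]' && python3 -m crank '[[0.02,0,0,0,0,0],[0.02,0,0,0,0,0],[0,0,0,0,0,0],[0,0,0,0,0,0],[0,0,0,0,0,0],[0,0,0,0,0,0],[0,0,0,0,0,0],[0,0,0,0,0,0]]'
python3 - <<'E'
from h import *
im=arm.get_image('top'); sc=arm.get_image('scene')
go(box([-.05,0,.21]))
a=cv2.resize(im[95:275,100:300],(400,360)); b=cv2.resize(sc[120:310,290:450],(400,475))
c=np.zeros((475,800,3),np.uint8); c[:360,:400]=a; c[:,400:]=b
cv2.imwrite('pics/p3.png',c)
E
```

```text
time_s: 13.2
tcp_pos: [0.5601, 0.1397, 0.2114]
tcp_rot: [-0.619, 0.785, 0.0, -0.0]
force: [1.0, 0.8, -0.6]
opening: 0.0004
grasp_force: 0.3
time_s: 14.0
tcp_pos: [0.5414, 0.0617, 0.2116]
tcp_rot: [-0.619, 0.785, -0.0, -0.0]
force: [0.9, 0.4, 0.2]
opening: 0.0005
grasp_force: 0.0
time_s: 14.8
tcp_pos: [0.537, 0.0434, 0.2115]
tcp_rot: [-0.619, 0.785, 0.0, -0.0]
force: [-0.7, -0.2, -0.5]
opening: 0.0006
grasp_force: 0.0
t 14.9 tcp [0.537  0.0433 0.2115] shift [ 0.0638 -0.0006  0.003 ] turn [ 0.0002 -0.0001 -0.0002] q6 -0.62 op 0.0006669267921320007 0.0
```

View pics/p3.png

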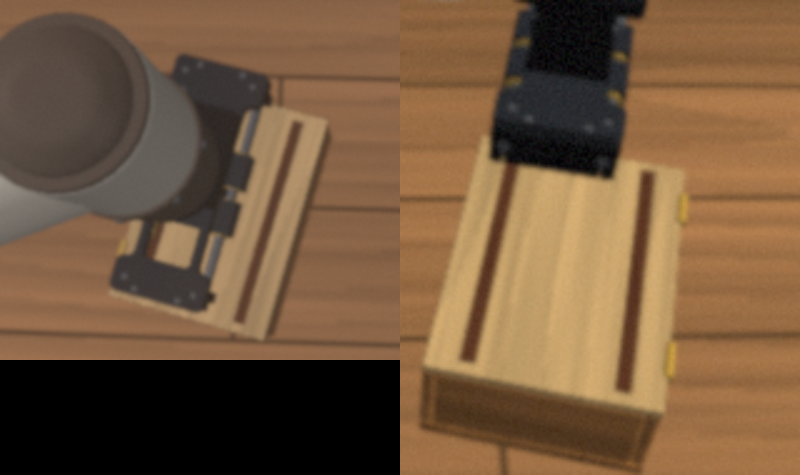

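The lid lies flat on the rim in both views. I'll check by lightly touching it near the free edge; the top should be at z = 0.086, so TCP about 0.103.

```bash
python3 -m crank '[[0.03,0,0.03,0,0,0],[0.034,0,0.04,0,0,0],[0,0,0.05,0,0,0],[0,0,0.04,0,0,0],[0,0,0.03,0,0,0],[0,0,0.015,0,0,0],[0,0,0.006,0,0,0],[0,0,0,0,0,0]]' && python3 -m crank '[[0,0,0.002,0,0,0],[0,0,0.002,0,0,0],[0,0,0.002,0,0,0],[0,0,0.002,0,0,0],[0,0,0,0,0,0],[0,0,0,0,0,0],[0,0,0,0,0,0],[0,0,0,0,0,0]]'
```

```text
time_s: 15.7
tcp_pos: [0.5297, 0.0121, 0.1062]
tcp_rot: [-0.619, 0.785, -0.0, 0.0]
force: [-0.1, -0.2, 0.0]
opening: 0.0002
grasp_force: 0.0
time_s: 16.5
tcp_pos: [0.5298, 0.0122, 0.1034]
tcp_rot: [-0.619, 0.785, -0.0, 0.0]
force: [-2.5, 0.7, 6.3]
opening: 0.0002
grasp_force: 3.2
```

Contact came at TCP 0.103 with 6 N, so the lid is shut. I'll retreat and hand in.

```bash
python3 -m crank '[[0,0,-0.02,0,0,0],[0,0,-0.05,0,0,0],[0,0,-0.06,0,0,0],[0,0,-0.06,0,0,0],[0,0,-0.05,0,0,0],[0,0,-0.03,0,0,0],[0,0,0,0,0,0],[0,0,0,0,0,0]]' && python3 -c "
from station import arm
print(arm.job_done())"
```

```text
time_s: 17.3
tcp_pos: [0.5291, 0.012, 0.2369]
tcp_rot: [-0.619, 0.786, 0.0, 0.0]
force: [0.4, -0.6, -0.8]
opening: 0.0004
grasp_force: 0.0
the job is handed in; nothing more can be done
None
```

The low jar stands upright in the free end of the box beside the white pot, the lid is shut (confirmed by touch), the tall jars were left alone, and the job was handed in at about 17 s; no verdict came back.

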